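Locate a die-cast enclosure in the drilling fixture

ROBOT

A 7-joint arm with a two-finger parallel gripper is mounted at the origin on the work surface. World frame = base frame: x ahead of the robot, y to its left, z up, the work surface at z = 0. Lengths are in m, angles in rad, forces in N, time in s.
With the tool pointing down it reaches from about 0.425 to 0.8 m from the base axis. Payload 8.3 kg.
Tool frame: the origin (TCP) lies at the very end of the fingers, on their centre line; the grasp point (between the pads) lies env.pinch_z behind it (env.pinch_z is the distance from the TCP to the grasp point, in m); z points along the fingers, y is the line along which they close (so a half turn about z gives the same grasp; the last joint's range is limited). The gripper opens to 85 mm and grips with 20 to 120 N. Pads are 22 mm wide; open, the fingers measure 114 mm over their backs; the gripper's body (76 mm by 85 mm) begins 54 mm behind the grasp point. The pads swing forward as they close: fully open they stand 13 mm farther back than shut.
Start: joints at [1.071, 0.383, 0.016, 1.37, -0.006, 1.388, -0.046], TCP at [0.264, -0.566, 0.231] pointing down, gripper open.
Joint ranges: [-2.95, 2.95], [-0.25, 2.06], [-1.52, 1.56], [0.18, 2.33], [-1.44, 4.58], [0.02, 2.06], [-3.01, 3.01]. Speed limits (rad/s): [2.39, 2.39, 3.01, 3.01, 3.14, 3.14, 3.14].

INTERFACE

Orientations are given as a unit quaternion [w, x, y, z].
In Python, from workcell import env gives the robot as it stands. The module is installed in compiled form; this text tells all that it offers.
- The arm moves only by the tool carry_out, never from a script. Its argument "commands" is a list that holds one entry, the list of rows, each a list of 5 numbers: the shift along the world's x, y, z in mm, then the turn about the world's z in degrees, then the finger opening in mm, from 0 to 85.4. In form: [[[dx, dy, dz, roll, jaw], ...]]. A call has exactly 8 rows; each row is the pose to reach, as a shift and turn from the pose commanded when the call began; what a row does not reach only later rows make up. A row lasts 1/12 s, in which the tool goes at most 41.7 mm and 7.16 degrees, less where a joint would pass 70% of its speed; a pose out of reach is approached as far as the arm can. A call with a gripper value outside its range is refused whole. The fingers move at their own pace and stop on an object; "newtons" is the grip in N (left out, the last holds). Time passes only in rows, so rows that repeat a pose let the fingers close, or fill a call up. It gives the time, the measured TCP pose, the force, the opening and the grip force at its end, in the units of the state.
- env.sense(): the state, without advancing time (a new reading comes with each control period).
- env.snapshot(name): name is "side" or "top" or "wrist"; returns a dict with "color" (400x640x3 uint8, red, green, blue), "K" (3x3 intrinsics, pixels), "dist_coeffs" ([k1, k2, p1, p2, k3] as OpenCV has them; the pictures are not rectified), "rvec" (rotation vector, rad) and "tvec" (3), from world to camera coordinates, as OpenCV has them. Camera axes: x right, y down, z forward; pixel columns grow to the right and rows downward; lengths in m; the calibration is good to about 2 mm. A picture is of the moment at which its call begins. There is no depth.
- env.close_job(): hands the job in; it is judged then, once.
The state is a dict: "clock": time; "joint_pos": joint angles; "dq": joint speeds; "tau": joint torques, N m; "ee_pos": TCP position; "tool_rot": TCP orientation; "force": force on the tool from outside, world axes, zero at the start; "wrist_torque": the same for the moment, N m; "gripper_width": opening from 0.0 (shut) to 1.0 (fully open); "grasp_force": force on a finger pad.
Only numpy, scipy, OpenCV 4.12 (cv2) and the standard library are available. Lean on these libraries where they do the work, as an engineer would, in place of code of your own. Each camera call takes 0.05 s, during which the arm holds its last target. There are 200 camera calls.

TASK

Set up the larger die-cast enclosure in the drilling fixture, ready to be clamped: push it over the fixture plate with the fingers until its far side lies flat against the long fence and its left end is right up against the end stop, and push the sliding jaw forward until it rests against the enclosure's near side. Slide the enclosure only, never lift or tip it, and do not knock the other things on the bench out of their places.

Things in the scene. Friction and masses are not known exactly. Their poses are not given: they have to be found in the camera images.
- fixture: Dark anodised aluminium plate fixed on the bench, 250 (x) x 360 (y) x 12 mm. Origin: centre of its underside, z = 0. x points away from the robot (turned up to 0.25 rad), y left. The fence, a steel bar along y near the far edge, is 18 mm thick and 24 mm high above the plate; the face the enclosure bears on is at fixture x = +90 mm. Tapped holes and T-slots do not catch.
- enclosure: Larger of two plain die-cast boxes: 94 (x) x 120 (y) x 34 mm, 0.24 to 0.44 kg, too wide to pinch. Origin: centre of its underside; x points to the fence. Starts on the plate's right half, up to 0.25 rad askew, clear of fence, stop, jaw. Slides with 1 to 4 N of friction; pushed while askew it can jam on its leading corner: push the lagging end. Located: centre at fixture x = +43 mm, axes parallel.
- stop: Steel end stop, rigid, at a varying place along the fence's left half: block 60 (x) x 24 (y) x 28 mm on the plate, against the fence (fixture x = 30 to 90 mm), bridged over it, with a star knob, top 58 mm above the plate. Origin: centre of the block's underside; axes as the fixture's. Stop face looks to -y, 12 mm from the origin: a located enclosure's centre is 72 mm to -y of it.
- jaw (a joint): Travel of the sliding jaw along fixture +x, in m: 0 fully open, at most 0.06; starts at 0 to 0.006. At 0 its front face is at fixture x = -50 mm, so it meets a properly located enclosure at 0.046. About 3 N of friction; it stays where it is left.
- jaw_back (a point): Middle of the jaw's rear (robot side) face, 15 mm above the plate; moves with the jaw. The jaw: grey block with steel face plate, 36 (x) x 100 (y) x 30 mm high on the plate, centred at fixture y = +45 mm; a star knob 24 mm in diameter stands 20 mm above its middle. Behind it the plate is free.
- small_enclosure: Bystander: smaller die-cast box, 62 x 112 x 31 mm, on the bench to the right of the fixture. Origin: centre of its underside.
- oil_bottle: Bystander: small white bottle, 28 mm diameter, 62 mm high, standing on the plate's near left corner. Origin: centre of its underside.
- screwdriver: Bystander: screwdriver, 190 mm, lying on the bench to the left of the fixture. Origin: under its middle.
- spool: Bystander: spool of copper wire, 52 mm diameter, 44 mm high, standing on the bench to the left of the fixture. Origin: centre of its underside.
- square: Bystander: engineer's square lying on the bench to the right of the fixture; stock 100 x 18 x 16 mm, blade 120 x 22 x 3 mm. Origin: under the middle of the stock.
- caliper: Bystander: digital caliper, about 230 mm long, 13 mm high, lying on the bench in front of the fixture (robot side). Origin: under its beam, near the middle.
- screw_dish: Bystander: steel dish of screws, 100 mm diameter, 24 mm high, on the bench beyond the fence. Origin: centre of its underside.

How it is judged:
At the end, for the whole second after the job is handed in: The enclosure lies on the plate, at rest, its far side within 2 mm of the fence and parallel to it within 0.03 rad, its left end within 2 mm of the end stop, and the jaw is pushed up to it (joint above 0.0435, that is within 2.5 mm of its place against the located enclosure) (x of enclosure in the frame of fixture above 0.041 m and y of enclosure in the frame of stop between -0.074 and -0.07 m and angle between the x axis of enclosure and the x axis of fixture, either way round below 0.03 rad and value of joint jaw above 0.0435 m and z of enclosure in the frame of fixture below 0.014 m and linear speed of enclosure below 0.005 m/s); the robot touches nothing.
It fails at once if the enclosure is lifted off the plate or tipped (z of enclosure in the frame of fixture above 0.018 m or angle between enclosure's own z axis and vertical above 0.12 rad).
It fails at once if a bystander is pushed more than 20 mm out of its place or lifted (distance of any of small_enclosure, oil_bottle, screwdriver, spool, square, caliper, screw_dish from where it was at the start of the episode above 0.02 m).
It fails at once if the bottle or the spool is tipped over (angle between any of oil_bottle, spool's own z axis and vertical above 0.4 rad).
It also fails if it takes over 58 s, if anything falls off the work surface, if the arm or the gripper's body presses on something with over 40 N, if the wrist force passes 120 N, or if a joint passes its speed limit or range.

## Working session

There is one attempt and no reset: what is moved stays moved. The work goes in short steps, Python scripts to look and compute and a tool call to move; the robot and the scene stay as the last step left them, time stands still between calls to the robot, and variables do not carry over. Pictures are saved under pics/ and viewed, at most 10 in all, crops included, and the job is handed in when it is done.

Besides the shell and the picture viewer there is one more tool, called after "Call:" as a command line: name --argument value ..., lists and objects as JSON in quotes. carry_out: Moves the arm, as the interface text tells. Its arguments: {"type":"object","properties":{"commands":{"type":"array","items":{"type":"array","items":{"type":"array","items":{"type":"number"}}}},"newtons":{"type":"number"}},"required":["commands"]}

```bash
mkdir -p pics; cat > h.py <<'E'
import cv2, numpy as np
from workcell import env
def snap(cam,name=None):
    s=env.snapshot(cam)
    if name: cv2.imwrite(f'pics/{name}.png',s['color'][:,:,::-1])
    return s
def ray(s,uv,z):
    p=cv2.undistortPoints(np.array(uv,float).reshape(-1,1,2),s['K'],np.array(s['dist_coeffs'],float)).reshape(-1,2)
    R,_=cv2.Rodrigues(np.array(s['rvec'],float)); t=np.array(s['tvec'],float).ravel()
    c=-R.T@t; d=np.c_[p,np.ones(len(p))]@R
    return (c+d*((z-c[2])/d[:,2])[:,None])[:,:2]
def proj(s,P):
    return cv2.projectPoints(np.array(P,float).reshape(-1,1,3),np.array(s['rvec'],float),np.array(s['tvec'],float),s['K'],np.array(s['dist_coeffs'],float))[0].reshape(-1,2)
E
python3 - <<'E'
from h import *
import pickle
a=snap('top','top0');b=snap('side','side0')
pickle.dump((a,b),open('s0.pkl','wb'))
st=env.sense();print(st,env.pinch_z)
E
```

```text
{'clock': 0.1, 'joint_pos': array([ 1.07109333,  0.38418694,  0.01639034,  1.37105326, -0.00629347,
        1.38817487, -0.04647443]), 'dq': array([-0.00048223, -0.00310154,  0.0001944 , -0.00293748,  0.00061376,
       -0.00101599,  0.00040053]), 'tau': array([ 2.34233616e-03, -6.29132438e+01,  8.47165827e-01, -3.72759533e+01,
        1.66704197e-02,  1.04026953e-02,  2.02624034e-05]), 'ee_pos': array([ 0.26423801, -0.56590129,  0.23035659]), 'tool_rot': array([-8.60936853e-04,  9.76236431e-01,  2.16706358e-01, -2.10856870e-04]), 'force': array([ 0.27615891,  0.15179167, -0.76455714]), 'wrist_torque': array([-0.01711143,  0.02063384,  0.00852529]), 'grasp_force': 0.0, 'gripper_width': 0.9994614137965994} 0.0187
```

View pics/top0.png

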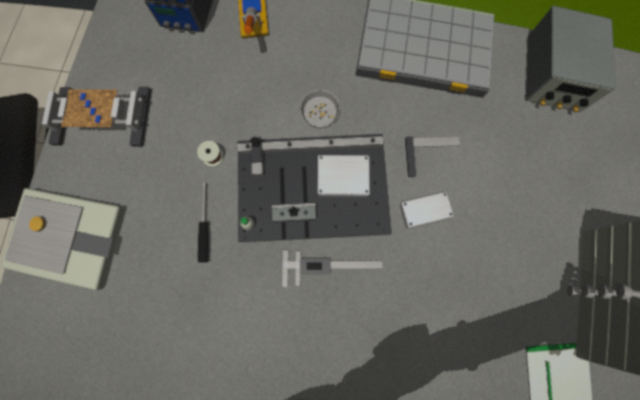

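View pics/side0.png

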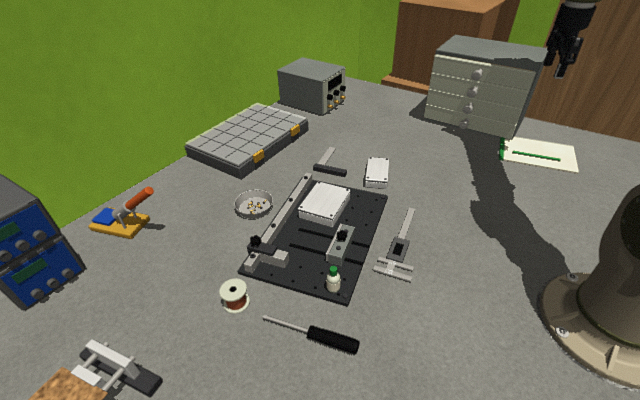

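The top view shows the plate with corners at about (238,140), (383,135), (391,235) and (239,241). The enclosure is at about (343,175), the jaw at (294,212) with its knob at (293,212), the stop at (257,160), and the bottle at (247,223). The side view agrees. Next I'll measure them.

```bash
python3 - <<'E'
from h import *
import pickle
a,b=pickle.load(open('s0.pkl','rb'))
im=a['color'][:,:,::-1].copy()
g=cv2.cvtColor(im,cv2.COLOR_BGR2GRAY)
roi=np.zeros_like(g);roi[125:255,225:400]=1
def big(m,n=1):
    cs,_=cv2.findContours(m,cv2.RETR_EXTERNAL,cv2.CHAIN_APPROX_NONE)
    return sorted(cs,key=cv2.contourArea)[::-1][:n]
print('levels',g[175,345],g[212,280],g[200,250],g[245,300],g[165,257],g[140,300])
roi2=roi.copy();roi2[:,398:]=0
m=((g>150)&(roi2>0)).astype(np.uint8)
for c in big(m,3):
    w=ray(a,c.reshape(-1,2),.046).astype(np.float32)
    r=cv2.minAreaRect(w);print('bright',cv2.boundingRect(c),r)
m=((g<85)&(roi>0)).astype(np.uint8)
m=cv2.morphologyEx(m,cv2.MORPH_CLOSE,np.ones((3,3)))
c=big(m)[0];w=ray(a,cv2.convexHull(c).reshape(-1,2),.012).astype(np.float32)
print('plate',cv2.boundingRect(c),cv2.minAreaRect(w))
crop=cv2.resize(im[125:250,225:400],None,fx=4.5,fy=4.5,interpolation=cv2.INTER_CUBIC)
cv2.imwrite('pics/crop0.png',crop)
E
```

```text
levels 188 94 62 114 145 105
bright (318, 156, 51, 38) ((0.6248211860656738, 0.01527252048254013), (0.08900186419487, 0.11701446026563644), 10.133275032043457)
bright (284, 252, 3, 3) ((0.42331817746162415, 0.11283430457115173), (0.0044230311177670956, 0.004524820949882269), 10.265637397766113)
bright (297, 252, 2, 3) ((0.42826420068740845, 0.08545395731925964), (0.00444566085934639, 0.002224487019702792), 10.840192794799805)
plate (238, 134, 153, 108) ((0.5956629514694214, 0.08387266099452972), (0.2569265365600586, 0.3570678234100342), 12.84889030456543)
```

View pics/crop0.png

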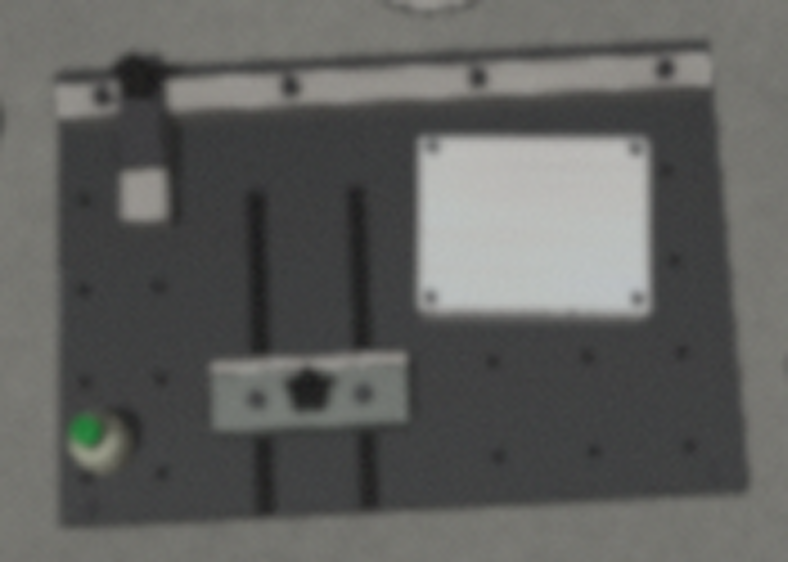

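```bash
cat >> h.py <<'E'
def cr(pts): return (np.array(pts,float)+.5)/4.5-.5+np.array([225,125])
E
python3 - <<'E'
from h import *
import pickle
a,b=pickle.load(open('s0.pkl','rb'))
P=ray(a,cr([(60,525),(748,492)]),.012)
F=ray(a,cr([(60,119),(712,89)]),.036)
Ft=ray(a,cr([(56,85),(709,53)]),.036)
S=ray(a,cr([(118,168),(169,168),(169,222),(119,223)]),.040)
J=ray(a,cr([(211,362),(407,353),(407,422),(213,432)]),.042)
E=ray(a,cr([(417,135),(651,135),(652,318),(415,315)]),.046)
ang=lambda p,q: np.degrees(np.arctan2(*( (q-p)*[1,-1])))  # yaw from -y direction
for n,v in dict(P=P,F=F,Ft=Ft,Jf=J[:2],Jr=J[[3,2]],Ef=E[:2],En=E[[3,2]]).items(): print(n,ang(v[0],v[1]),v.round(4).tolist())
th=np.radians(12.8);R=np.array([[np.cos(th),-np.sin(th)],[np.sin(th),np.cos(th)]])
c=P.mean(0)+R@[.125,0]; print('fix origin via near edge',c, 'rect .5957 .0839')
for n,v in dict(P=P,F=F,Ft=Ft,S=S,J=J,E=E).items(): print(n,((v-c)@R*1000).round(1).tolist())
print('small', ray(a,[(402,210),(450,193),(453,210),(407,227)],.031).round(3).tolist(),'sq',ray(a,[(406,137),(460,137),(408,175)],.01).round(3).tolist())
print('side check: encl corners top', proj(b,[[*e,.046] for e in E]).round(0).tolist(), 'knob jaw',proj(b,[[*J.mean(0),.062]]).round(0))
E
```

```text
P 12.896701837427942 [[0.4318, 0.2298], [0.5116, -0.1184]]
F 12.88659249065136 [[0.6402, 0.272], [0.7176, -0.0662]]
Ft 13.075778337607602 [[0.6585, 0.2784], [0.7375, -0.0618]]
Jf 12.830126558422776 [[0.525, 0.165], [0.5472, 0.0676]]
Jr 13.157980180627018 [[0.4899, 0.1567], [0.5123, 0.0612]]
Ef 10.195251148432934 [[0.6613, 0.083], [0.6829, -0.0373]]
En 9.388582411437937 [[0.5665, 0.0669], [0.5863, -0.0524]]
fix origin via near edge [0.59360105 0.08336832] rect .5957 .0839
P [[-125.3, 178.6], [-124.7, -178.6]]
F [[87.3, 173.6], [87.8, -173.3]]
Ft [[106.5, 175.9], [108.2, -173.4]]
S [[57.3, 142.1], [56.0, 115.3], [26.7, 115.6], [27.4, 141.7]]
J [[-48.8, 94.8], [-48.8, -5.1], [-84.2, -3.6], [-84.8, 94.5]]
E [[65.9, -15.3], [60.4, -137.4], [-37.2, -130.7], [-30.0, -10.1]]
small [[0.569, -0.133], [0.629, -0.24], [0.589, -0.252], [0.531, -0.15]] sq [[0.757, -0.123], [0.782, -0.257], [0.661, -0.14]]
side check: encl corners top [[298.0, 208.0], [318.0, 180.0], [352.0, 189.0], [334.0, 218.0]] knob jaw [[342. 233.]]
```

Call:
carry_out --commands '[[[17, 35, 0, -1.5, 60], [34, 70, 0, -3, 60], [51, 105, 0, -4.5, 60], [68, 140, 0, -6, 60], [85, 175, 0, -7.5, 60], [102, 210, 0, -9, 60], [119, 245, 0, -10.5, 60], [136, 280, 0, -12, 60]]]'

```text
clock: 0.77
ee_pos: [0.4007, -0.2843, 0.2311]
tool_rot: [-0.0, 0.994, 0.113, -0.0]
force: [0.9, -0.5, 0.4]
gripper_width: 0.701
grasp_force: 0.0
```

Call:
carry_out --commands '[[[17, 35, 0, 0, 60], [34, 70, 0, 0, 60], [51, 105, 0, 0, 60], [68, 140, 0, 0, 60], [85, 175, 0, 0, 60], [102, 210, 0, 0, 60], [119, 245, 0, 0, 60], [136, 280, 0, 0, 60]]]'

```text
clock: 1.43
ee_pos: [0.5367, -0.0046, 0.2311]
tool_rot: [-0.0, 0.994, 0.113, -0.0]
force: [0.6, -0.5, 0.3]
gripper_width: 0.704
grasp_force: 0.0
```

```bash
cat >> h.py <<'E'
O=np.array([.5935,.0834]);TH=np.radians(12.9)
RF=np.array([[np.cos(TH),-np.sin(TH)],[np.sin(TH),np.cos(TH)]])
def rep(*goals):
    s=env.sense();p=s['ee_pos'];q=s['tool_rot'];y=np.degrees(2*np.arctan2(q[2],q[1]))-90
    print('t',round(s['clock'],2),'tcp',p.round(4),'fix',((p[:2]-O)@RF*1000).round(1),'line rel fix y',round((y-102.9+90)%180-90,2),'F',s['force'].round(1),'Ffix',(s['force'][:2]@RF).round(1))
    for g in goals: print(g,'->',((O+RF@(np.array(g[:2])/1000)-p[:2])*1000).round(1))
def encl():
    a=snap('top');g=cv2.cvtColor(a['color'],cv2.COLOR_RGB2GRAY)
    m=np.zeros_like(g);m[140:240,240:398]=(g[140:240,240:398]>150)
    cs,_=cv2.findContours(m,cv2.RETR_EXTERNAL,cv2.CHAIN_APPROX_NONE);c=max(cs,key=cv2.contourArea)
    r=cv2.minAreaRect(ray(a,c.reshape(-1,2),.046).astype(np.float32))
    print('encl fix',((np.array(r[0])-O)@RF*1000).round(1),'size',np.round(r[1],3),'ang rel',round((r[2]-12.9+45)%90-45,2));return a
E
python3 - <<'E'
from h import *
rep((-75,-75))
E
```

```text
t 1.43 tcp [ 0.5367 -0.0046  0.2311] fix [-75.  -73.1] line rel fix y 0.11 F [ 0.6 -0.5  0.3] Ffix [ 0.4 -0.6]
(-75, -75) -> [ 0.5 -1.9]
```

Call:
carry_out --commands '[[[0, 0, -35, 0, 60], [0, 0, -70, 0, 60], [0, 0, -105, 0, 60], [0, 0, -140, 0, 60], [0, 0, -170, 0, 60], [0, 0, -195, 0, 60], [0, 0, -210, 0, 60], [0, 0, -210, 0, 60]]]'

```text
clock: 2.1
ee_pos: [0.5332, -0.0064, 0.0173]
tool_rot: [-0.001, 0.994, 0.113, -0.004]
force: [-1.2, -0.6, 0.2]
gripper_width: 0.707
grasp_force: 0.0
```

```bash
python3 - <<'E'
from h import *
rep((-46,-73),(-18,-73)); snap('wrist','w1'); 
E
```

```text
t 2.1 tcp [ 0.5332 -0.0064  0.0173] fix [-78.8 -74.1] line rel fix y 0.13 F [-1.2 -0.6  0.2] Ffix [-1.3 -0.3]
(-46, -73) -> [31.7  8.4]
(-18, -73) -> [59.  14.7]
```

View pics/w1.png

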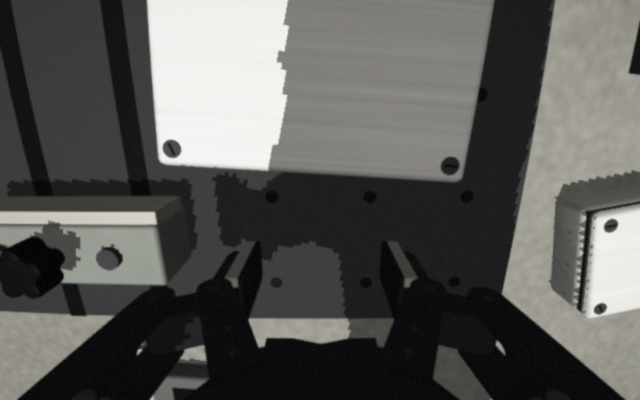

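The wrist view shows the fingers at about (245,265) and (400,270), squarely facing the box's near side, whose edge runs from (160,163) to (465,182). The jaw is clear on the left. Next I push in +x, stopping just short of the fence.

Call:
carry_out --commands '[[[10, 2.3, 2, 0, 60], [19, 4.3, 2, 0, 60], [25, 5.7, 2, 0, 60], [31, 7.1, 2, 0, 60], [37, 8.5, 2, 0, 60], [43, 9.9, 2, 0, 60], [48, 11, 2, 0, 60], [52, 12, 2, 0, 60]]]'

```text
clock: 2.82
ee_pos: [0.5888, 0.0059, 0.0232]
tool_rot: [-0.0, 0.994, 0.114, -0.0]
force: [-1.4, -0.4, 1.3]
gripper_width: 0.701
grasp_force: 0.9
```

```bash
sed -i 's/>150)/>105)/' h.py; python3 - <<'E'
from h import *
a=encl();rep((-60,-73)); cv2.imwrite('pics/c2.png',cv2.resize(a['color'][125:250,225:400,::-1],None,fx=4.5,fy=4.5,interpolation=cv2.INTER_CUBIC))
E
```

```text
encl fix [ -18.9 -115.5] size [0.259 0.136] ang rel 7.34
t 2.87 tcp [0.5895 0.0062 0.0233] fix [-21.2 -74.4] line rel fix y 0.15 F [ 0.4 -0.2 -0.6] Ffix [ 0.4 -0.3]
(-60, -73) -> [-38.1  -7.3]
```

View pics/c2.png

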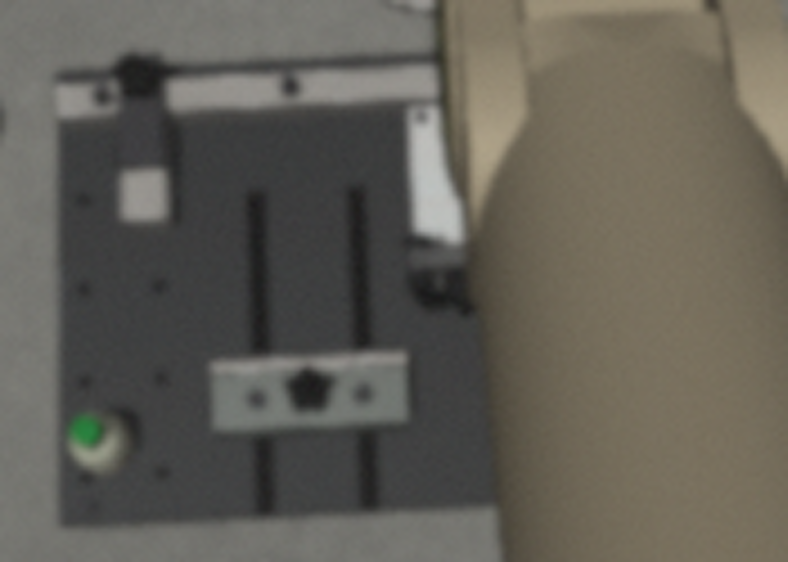

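The box is now squared, with its far edge just short of the fence (edge at about crop row 105). Next I go round to its right end.

Call:
carry_out --commands '[[[-15, -3, 0, 0, 60], [-30, -7, 0, 0, 50], [-30, -7, 40, 0, 50], [-30, -7, 80, 7, 50], [-10, -20, 110, 14, 50], [15, -40, 110, 21, 50], [40, -60, 110, 28, 50], [60, -79, 110, 35, 50]]]'

```text
clock: 3.53
ee_pos: [0.6504, -0.0745, 0.1345]
tool_rot: [0.001, 0.912, 0.41, 0.001]
force: [-0.1, -0.0, 0.5]
gripper_width: 0.587
grasp_force: 0.0
```

Call:
carry_out --commands '[[[13, 0, 0, 7, 50], [13, 0, 0, 14, 50], [13, 0, 0, 21, 50], [13, 0, 0, 28, 50], [13, 0, 0, 35, 50], [13, 0, 0, 42, 50], [13, 0, 0, 49, 50], [13, 0, 0, 55, 50]]]'

```text
clock: 4.2
ee_pos: [0.6616, -0.0733, 0.1332]
tool_rot: [-0.0, 0.62, 0.785, 0.0]
force: [0.2, 0.0, 1.1]
gripper_width: 0.587
grasp_force: 0.0
```

```bash
python3 - <<'E'
from h import *
rep((32,-168)); snap('wrist','w3'); print(env.sense()['joint_pos'].round(2))
E
```

```text
t 4.2 tcp [ 0.6616 -0.0733  0.1332] fix [  31.4 -167.9] line rel fix y -89.51 F [0.2 0.  1.1] Ffix [ 0.2 -0. ]
(32, -168) -> [0.6 0.1]
[ 0.49  0.62 -0.65  1.36  0.37  1.29  0.06]
```

View pics/w3.png

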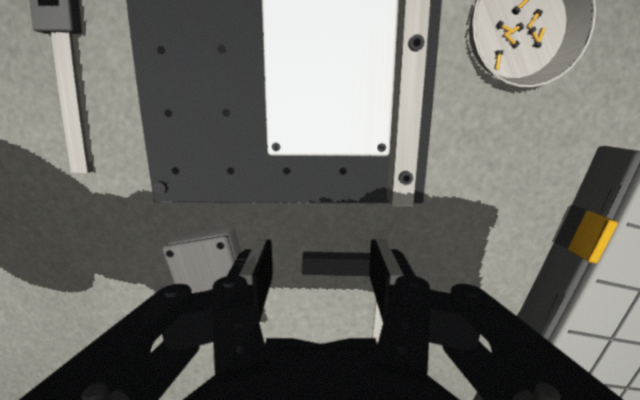

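The wrist view shows the box's right end along row 155, columns 265–388, close to the fence at column ~395 and parallel to it. The fingers are clear of the square and the small box.

Call:
carry_out --commands '[[[0, 0, -35, 0, 50], [0, 0, -70, 0, 50], [0, 0, -95, 0, 50], [0, 0, -110, 0, 50], [-1, 5, -110, -0.4, 50], [-2, 10, -110, -0.4, 50], [-3.5, 15, -110, -0.4, 50], [-4.5, 20, -110, -0.4, 50]]]'

```text
clock: 4.92
ee_pos: [0.6583, -0.052, 0.0257]
tool_rot: [0.001, 0.625, 0.781, 0.001]
force: [-0.0, 0.5, -0.1]
gripper_width: 0.586
grasp_force: 0.0
```

Call:
carry_out --commands '[[[-1.6, 7, 0, 0, 50], [-3.2, 14, 0, 0, 50], [-4.8, 21, 0, 0, 50], [-6.4, 28, 0, 0, 50], [-8, 35, 0, 0, 50], [-9.6, 42, 0, 0, 50], [-11.2, 49, 0, 0, 50], [-12.8, 56, 0, 0, 50]]]'

```text
clock: 5.58
ee_pos: [0.6439, 0.0034, 0.0232]
tool_rot: [-0.0, 0.625, 0.781, -0.0]
force: [0.1, -1.2, 1.0]
gripper_width: 0.588
grasp_force: 0.9
```

```bash
python3 - <<'E'
from h import *
rep((32,-30),(32,-15)); a=snap('top'); cv2.imwrite('pics/c4.png',cv2.resize(a['color'][125:250,225:400,::-1],None,fx=4.5,fy=4.5,interpolation=cv2.INTER_CUBIC))
E
```

```text
t 5.58 tcp [0.6439 0.0034 0.0232] fix [ 31.3 -89.2] line rel fix y 89.73 F [ 0.1 -1.2  1. ] Ffix [-0.2 -1.2]
(32, -30) -> [-12.5  57.9]
(32, -15) -> [-15.9  72.5]
```

View pics/c4.png

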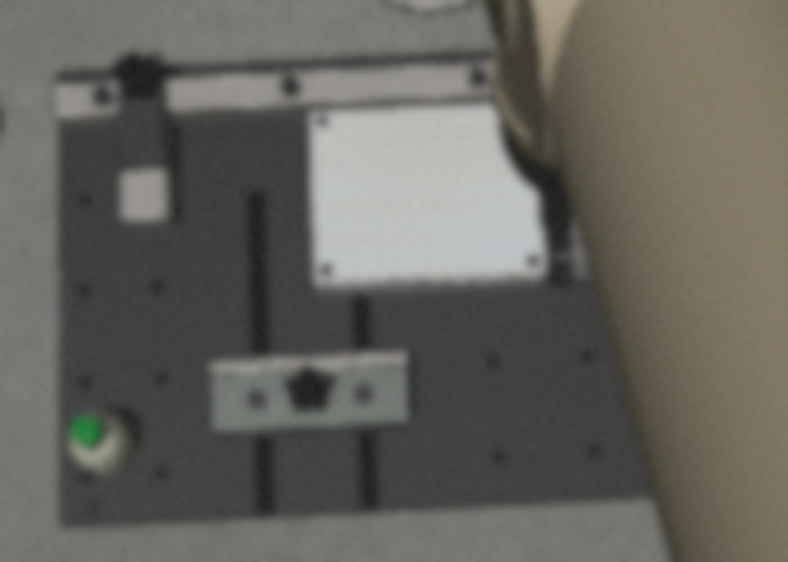

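The box is sliding squarely along the fence. Its left edge is at crop column ~310 and the stop face is at ~169. I'll continue.

Call:
carry_out --commands '[[[-1.6, 7, 0, 0, 50], [-3.2, 14, 0, 0, 50], [-4.8, 21, 0, 0, 50], [-6.4, 28, 0, 0, 50], [-8, 35, 0, 0, 50], [-9.6, 42, 0, 0, 50], [-11.2, 49, 0, 0, 50], [-12.8, 56, 0, 0, 50]]]'

```text
clock: 6.3
ee_pos: [0.631, 0.0596, 0.0232]
tool_rot: [-0.0, 0.625, 0.781, -0.0]
force: [0.6, -0.8, -0.8]
gripper_width: 0.585
grasp_force: 0.5
```

Call:
carry_out --commands '[[[-0.7, 3, 0, 0, 50], [-1.4, 6, 0, 0, 50], [-2, 9, 0, 0, 50], [-2.5, 11, 0, 0, 50], [-2.9, 13, 0, 0, 50], [-3.2, 14, 0, 0, 50], [-3.4, 15, 0, 0, 50], [-3.4, 15, 0, 0, 50]]]'

```text
clock: 6.97
ee_pos: [0.6279, 0.0738, 0.0233]
tool_rot: [-0.0, 0.625, 0.781, 0.0]
force: [-0.8, -0.5, 0.2]
gripper_width: 0.588
grasp_force: 0.1
```

```bash
python3 - <<'E'
from h import *
rep((32,-15))
E
```

```text
t 6.97 tcp [0.6279 0.0738 0.0233] fix [ 31.4 -17. ] line rel fix y 89.73 F [-0.8 -0.5  0.2] Ffix [-0.9 -0.3]
(32, -15) -> [0.1 2.1]
```

Not touching the stop yet, so I'll creep on until the force rises.

Call:
carry_out --commands '[[[-0.2, 1, 0, 0, 50], [-0.4, 2, 0, 0, 50], [-0.5, 2.5, 0, 0, 50], [-0.7, 3, 0, 0, 50], [-0.8, 3.5, 0, 0, 50], [-0.9, 4, 0, 0, 50], [-0.9, 4, 0, 0, 50], [-0.9, 4, 0, 0, 50]]]'

```text
clock: 7.63
ee_pos: [0.6271, 0.0773, 0.0233]
tool_rot: [0.0, 0.625, 0.78, -0.0]
force: [0.7, -1.9, 1.0]
gripper_width: 0.585
grasp_force: 1.3
```

```bash
python3 - <<'E'
from h import *
rep()
a=snap('top'); cv2.imwrite('pics/c5.png',cv2.resize(a['color'][125:250,225:400,::-1],None,fx=4.5,fy=4.5,interpolation=cv2.INTER_CUBIC))
E
```

```text
t 7.63 tcp [0.6271 0.0773 0.0233] fix [ 31.4 -13.5] line rel fix y 89.71 F [ 0.7 -1.9  1. ] Ffix [ 0.3 -2. ]
```

View pics/c5.png

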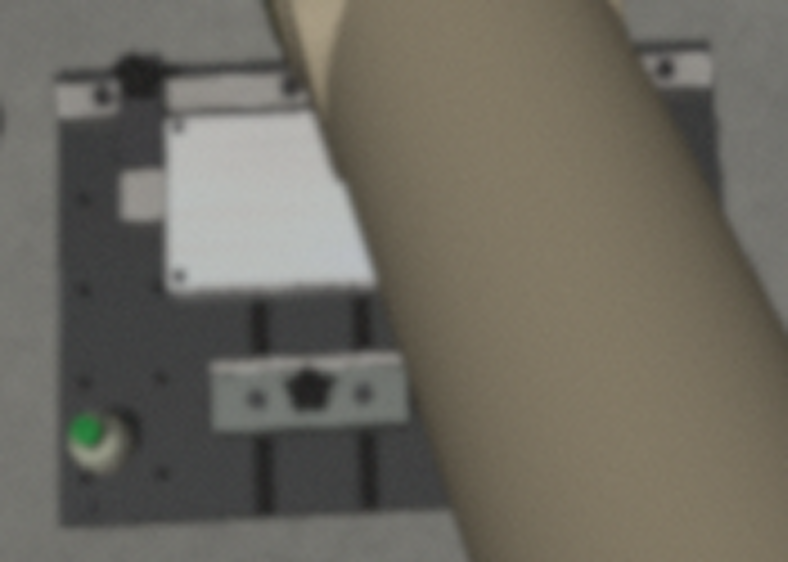

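The box's left edge (column ~165) is at the stop, give or take parallax. A little more, to confirm by force.

Call:
carry_out --commands '[[[-0.2, 0.7, 0, 0, 50], [-0.3, 1.3, 0, 0, 50], [-0.5, 2, 0, 0, 50], [-0.6, 2.6, 0, 0, 50], [-0.7, 3.2, 0, 0, 50], [-0.9, 4, 0, 0, 50], [-0.9, 4, 0, 0, 50], [-0.9, 4, 0, 0, 50]]]'

```text
clock: 8.35
ee_pos: [0.627, 0.0773, 0.0234]
tool_rot: [0.002, 0.626, 0.78, -0.002]
force: [1.4, -11.6, 2.1]
gripper_width: 0.582
grasp_force: 5.9
```

Contact with the stop is confirmed: 11.6 N with no motion. Now I back off, rise, and move behind the jaw.

Call:
carry_out --commands '[[[3, -14, 0, 0, 50], [5, -24, 0, 0, 50], [5, -24, 40, 0, 50], [5, -24, 80, 0, 45], [-5, -24, 117, -7, 45], [-25, -18, 117, -14, 45], [-50, -10, 117, -21, 45], [-75, 0, 117, -28, 45]]]'

```text
clock: 9.02
ee_pos: [0.5509, 0.0816, 0.1409]
tool_rot: [-0.0, 0.798, 0.603, 0.001]
force: [0.0, 0.9, 0.2]
gripper_width: 0.528
grasp_force: 0.0
```

Call:
carry_out --commands '[[[-20, 5, 0, -7, 45], [-40, 10, 0, -14, 45], [-60, 15, 0, -21, 45], [-78, 21, 0, -28, 45], [-78, 21, 0, -35, 45], [-78, 21, 0, -42, 45], [-78, 21, 0, -49, 45], [-78, 21, 0, -56, 45]]]'

```text
clock: 9.68
ee_pos: [0.4731, 0.103, 0.1404]
tool_rot: [-0.0, 0.987, 0.159, 0.0]
force: [0.5, -0.9, 0.1]
gripper_width: 0.526
grasp_force: 0.0
```

```bash
python3 - <<'E'
from h import *
rep((-112,45)); a=encl(); cv2.imwrite('pics/w6.png',np.vstack([cv2.resize(a['color'][125:250,225:400,::-1],(420,300),interpolation=cv2.INTER_CUBIC),cv2.resize(snap('wrist')['color'][:,:,::-1],(420,262))]))
E
```

```text
t 9.68 tcp [0.4731 0.103  0.1404] fix [-113.   46.] line rel fix y 5.42 F [ 0.5 -0.9  0.1] Ffix [ 0.2 -1. ]
(-112, 45) -> [ 1.2 -0.7]
encl fix [-11.5  78.7] size [0.235 0.176] ang rel -0.15
```

View pics/w6.png

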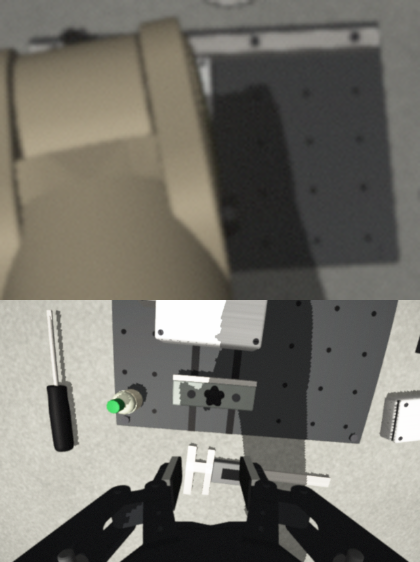

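The wrist view shows the jaw ahead at about (213,395), and the bottle at (125,403) and caliper are clear. I descend behind the jaw.

Call:
carry_out --commands '[[[1, 0, -30, -3, 45], [1, 0, -60, -5.4, 45], [1, 0, -90, -5.4, 45], [1, 0, -110, -5.4, 45], [1, 0, -117, -5.4, 45], [6, 1, -117, -5.4, 45], [11, 2, -117, -5.4, 45], [13, 2.6, -117, -5.4, 45]]]'

```text
clock: 10.45
ee_pos: [0.4885, 0.1059, 0.025]
tool_rot: [-0.0, 0.993, 0.116, 0.002]
force: [0.9, 0.6, 0.5]
gripper_width: 0.525
grasp_force: 0.0
```

```bash
python3 - <<'E'
from h import *
rep((-97,45),(-51,45))
E
```

```text
t 10.45 tcp [0.4885 0.1059 0.025 ] fix [-97.4  45.4] line rel fix y 0.38 F [0.9 0.6 0.5] Ffix [1.  0.3]
(-97, 45) -> [ 0.4 -0.3]
(-51, 45) -> [45.3 10. ]
```

Call:
carry_out --commands '[[[4.9, 1.1, 0, -0.4, 45], [9.7, 2.2, 0, -0.4, 45], [14.6, 3.3, 0, -0.4, 45], [19.5, 4.5, 0, -0.4, 45], [24.4, 5.6, 0, -0.4, 45], [29.2, 6.7, 0, -0.4, 45], [33, 7.6, 0, -0.4, 45], [36, 8.3, 0, -0.4, 45]]]'

```text
clock: 11.12
ee_pos: [0.5226, 0.1138, 0.0232]
tool_rot: [-0.0, 0.994, 0.112, 0.0]
force: [-2.7, -0.6, 2.6]
gripper_width: 0.527
grasp_force: 1.6
```

Call:
carry_out --commands '[[[1, 0.2, 0, 0, 45], [2, 0.5, 0, 0, 45], [3, 0.7, 0, 0, 45], [4, 0.9, 0, 0, 45], [5, 1.1, 0, 0, 45], [6, 1.4, 0, 0, 45], [7, 1.6, 0, 0, 45], [7, 1.6, 0, 0, 45]]]'

```text
clock: 11.78
ee_pos: [0.5291, 0.1153, 0.0232]
tool_rot: [-0.0, 0.994, 0.112, -0.0]
force: [-3.8, 0.3, 1.3]
gripper_width: 0.525
grasp_force: 1.9
```

```bash
python3 - <<'E'
from h import *
rep((-51,45))
E
```

```text
t 11.78 tcp [0.5291 0.1153 0.0232] fix [-55.7  45.5] line rel fix y -0.06 F [-3.8  0.3  1.3] Ffix [-3.7  1.2]
(-51, 45) -> [4.7 0.6]
```

Call:
carry_out --commands '[[[1, 0.2, 0, 0, 45], [2, 0.5, 0, 0, 45], [3, 0.7, 0, 0, 45], [4, 0.9, 0, 0, 45], [5, 1.1, 0, 0, 45], [6, 1.4, 0, 0, 45], [6, 1.4, 0, 0, 45], [6, 1.4, 0, 0, 45]]]'

```text
clock: 12.45
ee_pos: [0.5336, 0.1164, 0.023]
tool_rot: [0.0, 0.994, 0.112, -0.002]
force: [-11.3, -1.7, 7.3]
gripper_width: 0.527
grasp_force: 5.8
```

```bash
python3 - <<'E'
from h import *
rep((-51,45))
E
```

```text
t 12.45 tcp [0.5336 0.1164 0.023 ] fix [-51.1  45.5] line rel fix y -0.04 F [-11.3  -1.7   7.3] Ffix [-11.4   0.8]
(-51, 45) -> [ 0.2 -0.5]
```

It stalls where expected. One firmer press, then retreat.

Call:
carry_out --commands '[[[1, 0.2, 0, 0, 45], [2, 0.5, 0, 0, 45], [3, 0.7, 0, 0, 45], [4, 0.9, 0, 0, 45], [5, 1.1, 0, 0, 45], [5, 1.1, 0, 0, 45], [5, 1.1, 0, 0, 45], [5, 1.1, 0, 0, 45]]]'

```text
clock: 13.12
ee_pos: [0.5336, 0.1167, 0.022]
tool_rot: [0.001, 0.994, 0.112, -0.007]
force: [-28.9, -5.3, 21.0]
gripper_width: 0.523
grasp_force: 15.5
```

Call:
carry_out --commands '[[[-5, -1, 0, 0, 45], [-15, -3.5, 0, 0, 45], [-25, -6, 0, 0, 45], [-25, -6, 35, 0, 45], [-25, -6, 70, 0, 45], [-25, -6, 105, 0, 45], [-25, -40, 130, 0, 45], [-25, -80, 150, 0, 45]]]'

```text
clock: 13.78
ee_pos: [0.5172, 0.0432, 0.1756]
tool_rot: [-0.0, 0.993, 0.115, 0.004]
force: [1.6, -0.3, -0.5]
gripper_width: 0.528
grasp_force: 0.0
```

Call:
carry_out --commands '[[[-5, -40, 0, 0, 45], [-10, -80, 0, 0, 45], [-15, -120, 0, 0, 45], [-20, -160, 0, 0, 45], [-25, -200, 0, 0, 45], [-30, -240, 0, 0, 45], [-40, -280, 0, 0, 45], [-50, -310, 0, 0, 45]]]'

```text
clock: 14.45
ee_pos: [0.4647, -0.274, 0.1723]
tool_rot: [0.002, 0.994, 0.11, 0.001]
force: [-0.5, -0.4, 0.8]
gripper_width: 0.524
grasp_force: 0.0
```

```bash
python3 - <<'E'
from h import *
rep(); a=snap('top');im=a['color'][:,:,::-1]
g=cv2.cvtColor(a['color'],cv2.COLOR_RGB2GRAY);hi=(g>165).astype(np.uint8);hi[:,:230]=0;hi[:,392:]=0;hi[:130]=0;hi[245:]=0
cs,_=cv2.findContours(hi,cv2.RETR_EXTERNAL,cv2.CHAIN_APPROX_NONE);c=max(cs,key=cv2.contourArea)
r=cv2.minAreaRect(ray(a,c.reshape(-1,2),.046).astype(np.float32));print(((np.array(r[0])-O)@RF*1000).round(1),r)
cv2.imwrite('pics/c7.png',cv2.resize(im[125:250,225:400],None,fx=4.5,fy=4.5,interpolation=cv2.INTER_CUBIC))
E
```

```text
t 14.45 tcp [ 0.4647 -0.274   0.1723] fix [-205.3 -319.6] line rel fix y -0.26 F [-0.5 -0.4  0.8] Ffix [-0.6 -0.2]
[42.6 57. ] ((0.6222605109214783, 0.14851298928260803), (0.09384794533252716, 0.1160418689250946), 13.22689151763916)
```

View pics/c7.png

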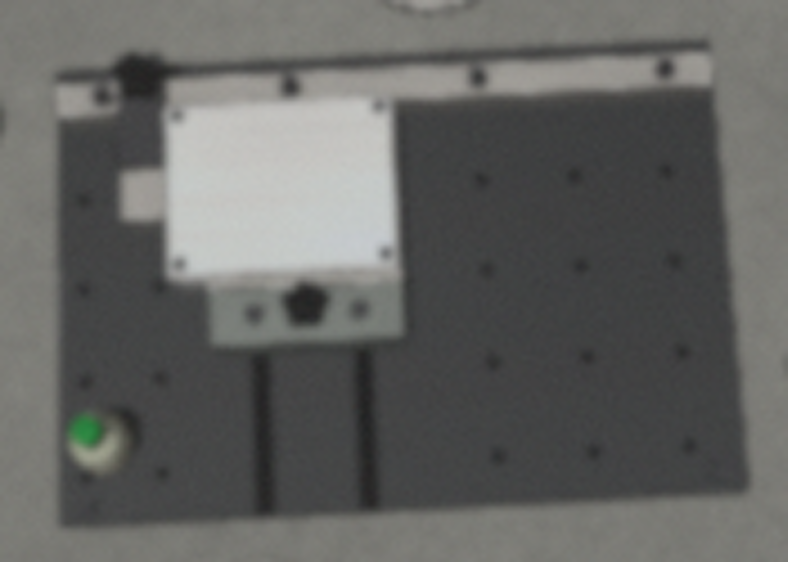

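The box (columns 165–397) is flush with the fence, at the stop, and the jaw is seated against it. It measures at fixture (42.6, 57) mm, parallel within 0.3°, and its y agrees with the stop contact I felt. Handing in.

```bash
python3 -c "
from workcell import env
print(env.close_job())"
```

```text
the job is handed in; nothing more can be done
None
```

I handed the job in at about 14.5 s of the 58 s allowed: the enclosure is against the fence and the end stop, and the jaw is pushed up to it. In the last picture it measured at fixture (42.6, 57) mm, parallel within about 0.3°, but the hand-in gave no verdict and I did not measure the jaw or bystanders afterwards.

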